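# Pack the coffee kiosk's bar boards into their rack for the road

### The job

Pack the bar boards for the drive: the yellow board was put back in the white board's slot at the top of the rack, so move it to its own slot, and slide the green and the white board from the counter into theirs, each slot being marked with its board's colour. Push every board fully home with its handle straight out to the front, and only then swing the red-knobbed transit bar shut across them. Leave the blue board and everything else on the counter as it is.

Things in the scene. Friction and masses are not known exactly. Their poses are not given: they have to be found in the camera images.
- rack: fixed board rack, open in front (its own -x), z up; origin under its centre. 149 mm wide (y), x from -55 to 61 mm, 194 mm tall; bar hinge at its y = -90 mm. Steel cheeks, black runners, clear back panel. Four level slots marked blue, yellow, green, white from the bottom up (coloured fronts, side strips). Handles stand out one above another: from above, one is reached only while slots over it are empty.
- transit_bar (a joint): angle of the rack's transit bar about an upright hinge: 0 = shut, across the discs' fronts; grows to 2.9 rad as it swings open, forwards and round to the side (counter-clockwise from above). Stops at 0 and 2.9; starts at 2.4 to 2.8. Friction holds it where it is left (about 1 N at the knob). Shut, it clears home discs by 4 mm; a disc that stands out stops it.
- bar_hinge (a point): point on the upright hinge axis of the transit bar, 240 mm above the counter; in the rack's frame x = -70 mm, y = -90 mm
- bar_knob (a point): centre of the red upright cylinder knob on top of the transit bar: 22 mm across, 30 mm tall (225 to 255 mm above the counter), 50 mm from the hinge axis; below it an upright steel rod 10 mm thick. Shut, the knob lies from the hinge along the rack's +y; open by angle a, that direction is turned by a counter-clockwise seen from above.
- board_blue: round blue plastic bar board, 120 to 190 g: disc 130 mm across, 10 mm thick; flat handle 28 mm wide, 10 mm thick, along the board's own -x, from the rim (65 mm from the origin) to its round end (135 mm). Origin: disc's centre, underside; z up. Already home in its bottom slot; leave it.
- board_yellow: round yellow plastic bar board, 120 to 190 g: disc 130 mm across, 10 mm thick; flat handle 28 mm wide, 10 mm thick, along the board's own -x, from the rim (65 mm from the origin) to its round end (135 mm). Origin: disc's centre, underside; z up. Starts in the top (white) slot, handle to the front, up to 15 mm short of home.
- board_green: round green plastic bar board, 120 to 190 g: disc 130 mm across, 10 mm thick; flat handle 28 mm wide, 10 mm thick, along the board's own -x, from the rim (65 mm from the origin) to its round end (135 mm). Origin: disc's centre, underside; z up. Starts flat on the counter.
- board_white: round white plastic bar board, 120 to 190 g: disc 130 mm across, 10 mm thick; flat handle 28 mm wide, 10 mm thick, along the board's own -x, from the rim (65 mm from the origin) to its round end (135 mm). Origin: disc's centre, underside; z up. Starts flat on the counter.
- slot_blue (a point): where the blue board's origin lies when home: slot 1 from the bottom, on its floor, 40 mm above the counter, 10 mm before the rack's centre; axes as the rack's. The slot is 22 mm high, 137 mm wide between cheeks; two runners, 100 mm apart, carry the disc's edges from 45 mm before this point to the back panel 65 mm behind it. Home, the disc touches the panel; 20 mm of disc and all the handle show in front.
- slot_yellow (a point): where the yellow board's origin lies when home: slot 2 from the bottom, on its floor, 80 mm above the counter, 10 mm before the rack's centre; axes as the rack's. The slot is 22 mm high, 137 mm wide between cheeks; two runners, 100 mm apart, carry the disc's edges from 45 mm before this point to the back panel 65 mm behind it. Home, the disc touches the panel; 20 mm of disc and all the handle show in front.
- slot_green (a point): where the green board's origin lies when home: slot 3 from the bottom, on its floor, 120 mm above the counter, 10 mm before the rack's centre; axes as the rack's. The slot is 22 mm high, 137 mm wide between cheeks; two runners, 100 mm apart, carry the disc's edges from 45 mm before this point to the back panel 65 mm behind it. Home, the disc touches the panel; 20 mm of disc and all the handle show in front.
- slot_white (a point): where the white board's origin lies when home: slot 4 from the bottom, on its floor, 160 mm above the counter, 10 mm before the rack's centre; axes as the rack's. The slot is 22 mm high, 137 mm wide between cheeks; two runners, 100 mm apart, carry the disc's edges from 45 mm before this point to the back panel 65 mm behind it. Home, the disc touches the panel; 20 mm of disc and all the handle show in front.
- pitcher: steel milk pitcher, 80 mm across, 110 mm tall, handle to its own +x; origin under its centre; leave it
- tamper: coffee tamper, steel foot 58 mm across, black grip, 95 mm tall; origin under its centre; leave it
- cup_stack: stack of brown paper cups, 83 mm across, 178 mm tall; origin under its centre; leave it
- demitasse: red espresso cup on a white saucer (one piece), saucer 124 mm across, 60 mm tall; origin under its centre; leave it
- canister: black jar, 84 mm across, 130 mm tall; origin under its centre; leave it
- lid_stack: stack of white cup lids, 92 mm across, 55 mm tall; origin under its centre; leave it

How it is judged:
On the way, in this order (a step that is already met when the one before it is completed fails the run):
1. a first one of the yellow, green and white boards is home in its own slot (((z of board_yellow in the frame of slot_yellow between -0.005 and 0.006 m and x of board_yellow in the frame of slot_yellow between -0.007 and 0.006 m and y of board_yellow in the frame of slot_yellow between -0.007 and 0.007 m and angle between board_yellow's own z axis and vertical below 0.06 rad and angle between the x axis of board_yellow and the x axis of rack, either way round below 0.2 rad) or (z of board_green in the frame of slot_green between -0.005 and 0.006 m and x of board_green in the frame of slot_green between -0.007 and 0.006 m and y of board_green in the frame of slot_green between -0.007 and 0.007 m and angle between board_green's own z axis and vertical below 0.06 rad and angle between the x axis of board_green and the x axis of rack, either way round below 0.2 rad) or (z of board_white in the frame of slot_white between -0.005 and 0.006 m and x of board_white in the frame of slot_white between -0.007 and 0.006 m and y of board_white in the frame of slot_white between -0.007 and 0.007 m and angle between board_white's own z axis and vertical below 0.06 rad and angle between the x axis of board_white and the x axis of rack, either way round below 0.2 rad))), for 0.2 s.
2. two of them are home ((((z of board_yellow in the frame of slot_yellow between -0.005 and 0.006 m and x of board_yellow in the frame of slot_yellow between -0.007 and 0.006 m and y of board_yellow in the frame of slot_yellow between -0.007 and 0.007 m and angle between board_yellow's own z axis and vertical below 0.06 rad and angle between the x axis of board_yellow and the x axis of rack, either way round below 0.2 rad) and (z of board_green in the frame of slot_green between -0.005 and 0.006 m and x of board_green in the frame of slot_green between -0.007 and 0.006 m and y of board_green in the frame of slot_green between -0.007 and 0.007 m and angle between board_green's own z axis and vertical below 0.06 rad and angle between the x axis of board_green and the x axis of rack, either way round below 0.2 rad)) or ((z of board_yellow in the frame of slot_yellow between -0.005 and 0.006 m and x of board_yellow in the frame of slot_yellow between -0.007 and 0.006 m and y of board_yellow in the frame of slot_yellow between -0.007 and 0.007 m and angle between board_yellow's own z axis and vertical below 0.06 rad and angle between the x axis of board_yellow and the x axis of rack, either way round below 0.2 rad) and (z of board_white in the frame of slot_white between -0.005 and 0.006 m and x of board_white in the frame of slot_white between -0.007 and 0.006 m and y of board_white in the frame of slot_white between -0.007 and 0.007 m and angle between board_white's own z axis and vertical below 0.06 rad and angle between the x axis of board_white and the x axis of rack, either way round below 0.2 rad)) or ((z of board_green in the frame of slot_green between -0.005 and 0.006 m and x of board_green in the frame of slot_green between -0.007 and 0.006 m and y of board_green in the frame of slot_green between -0.007 and 0.007 m and angle between board_green's own z axis and vertical below 0.06 rad and angle between the x axis of board_green and the x axis of rack, either way round below 0.2 rad) and (z of board_white in the frame of slot_white between -0.005 and 0.006 m and x of board_white in the frame of slot_white between -0.007 and 0.006 m and y of board_white in the frame of slot_white between -0.007 and 0.007 m and angle between board_white's own z axis and vertical below 0.06 rad and angle between the x axis of board_white and the x axis of rack, either way round below 0.2 rad)))), for 0.2 s.
3. all three are home, the transit bar still open (z of board_yellow in the frame of slot_yellow between -0.005 and 0.006 m and x of board_yellow in the frame of slot_yellow between -0.007 and 0.006 m and y of board_yellow in the frame of slot_yellow between -0.007 and 0.007 m and angle between each of board_yellow, board_green, board_white's own z axis and vertical below 0.06 rad and angle between the x axis of each of board_yellow, board_green, board_white and the x axis of rack, either way round below 0.2 rad and z of board_green in the frame of slot_green between -0.005 and 0.006 m and x of board_green in the frame of slot_green between -0.007 and 0.006 m and y of board_green in the frame of slot_green between -0.007 and 0.007 m and z of board_white in the frame of slot_white between -0.005 and 0.006 m and x of board_white in the frame of slot_white between -0.007 and 0.006 m and y of board_white in the frame of slot_white between -0.007 and 0.007 m and value of joint transit_bar above 0.5 rad), for 0.1 s.
At the end, for the whole second after the job is handed in: All four boards (blue, yellow, green, white from the bottom up) rest in their own slots, home within 7 mm, level, handles straight out within 0.2 rad, at rest, and the transit bar is shut to within 0.08 rad (z of board_blue in the frame of slot_blue between -0.005 and 0.006 m and x of board_blue in the frame of slot_blue between -0.007 and 0.006 m and y of board_blue in the frame of slot_blue between -0.007 and 0.007 m and angle between each of board_blue, board_yellow, board_green, board_white's own z axis and vertical below 0.06 rad and angle between the x axis of each of board_blue, board_yellow, board_green, board_white and the x axis of rack, either way round below 0.2 rad and z of board_yellow in the frame of slot_yellow between -0.005 and 0.006 m and x of board_yellow in the frame of slot_yellow between -0.007 and 0.006 m and y of board_yellow in the frame of slot_yellow between -0.007 and 0.007 m and z of board_green in the frame of slot_green between -0.005 and 0.006 m and x of board_green in the frame of slot_green between -0.007 and 0.006 m and y of board_green in the frame of slot_green between -0.007 and 0.007 m and z of board_white in the frame of slot_white between -0.005 and 0.006 m and x of board_white in the frame of slot_white between -0.007 and 0.006 m and y of board_white in the frame of slot_white between -0.007 and 0.007 m and value of joint transit_bar below 0.08 rad and linear speed of each of board_blue, board_yellow, board_green, board_white below 0.02 m/s); the robot touches nothing.
It fails at once if the blue board is shifted by more than 10 mm (distance of board_blue from where it was at the start of the episode above 0.01 m).
It fails at once if the pitcher, tamper, cup stack, demitasse, canister or lid stack is shifted by more than 20 mm or tipped (distance of any of pitcher, tamper, cup_stack, demitasse, canister, lid_stack from where it was at the start of the episode above 0.02 m or angle between any of pitcher, tamper, cup_stack, demitasse, canister, lid_stack's own z axis and vertical above 0.3 rad).
It also fails if it takes over 72 s, if anything falls off the work surface, if the arm or the gripper's body presses on something with over 40 N, if the wrist force passes 120 N, or if a joint passes its speed limit or range.

### The arm

A 6-joint arm with a two-finger parallel gripper is mounted at the origin on the work surface. World frame = base frame: x ahead of the robot, y to its left, z up, the work surface at z = 0. Lengths are in m, angles in rad, forces in N, time in s.
With the tool pointing down it reaches from about 0.375 to 0.9 m from the base axis. Payload 3.1 kg.
Tool frame: the origin (TCP) lies midway between the tips of the shut fingers; the grasp point (between the pads) lies 19 mm behind it; x points along the fingers, y is the direction in which the jaws open and shut, and the axes are right-handed (so a half turn about x gives the same grasp; the last joint's range is limited). The gripper opens to 87 mm and grips with 3 to 60 N. Pads are 19 mm wide; open, the fingers measure 117 mm over their backs; the gripper's body (75 mm by 190 mm) begins 51 mm behind the grasp point.
Start: joints at [1.028, 0.527, 1.433, -0, 1.181, -0.178], TCP at [0.222, 0.584, 0.223] pointing down, gripper open.
Joint ranges: [-3.08, 3.08], [-0.75, 2.2], [0.22, 2.44], [-1.43, 4.57], [0, 2.65], [-2.85, 2.85]. Speed limits (rad/s): [2.79, 2.79, 3.14, 3.14, 3.14, 3.14].

### API

Orientations are given as a unit quaternion [x, y, z, w].
In Python, from rig import get_obs, imaging, robot gives the robot as it stands.
- The arm moves only by the shell command python3 -m inch 'ROWS' [FORCE]. ROWS is JSON, a list of rows, each a list of 3 entries, a list of its own where there are three numbers: the finger opening in mm, from 0 to 87, then the shift along the tool's x, y, z in mm, then the turn, a rotation vector about the tool's x, y, z in degrees. In form: [[grip, [dx, dy, dz], [wx, wy, wz]], ...]. A call has 1 to 12 rows; each row shifts and turns the pose as measured when the row begins, along the tool's axes as they then stand; what a row does not reach is not made up. A row lasts 1/8 s, in which the tool goes at most 62.5 mm and 10.7 degrees, less where a joint would pass 70% of its speed; a pose out of reach is approached as far as the arm can. A call with a gripper value outside its range is refused whole. The fingers move at their own pace and stop on an object; FORCE is the grip in N (left out, the last holds). Time passes only in rows, so rows that do not move let the fingers close. It gives the time, the measured TCP pose, the force and the opening at its end, in the units of the state.
- get_obs(): the state, without advancing time (a new reading comes with each control period).
- imaging.camera(name): name is "side" or "top"; returns the picture (480x640x3 uint8, red, green, blue); there is no depth.
- imaging.camera_params(name): a dict with "camera_matrix" (3x3 intrinsics, pixels), "k1" (the pictures are not rectified: a ray, as slopes to the right and down, at radius r is drawn at 1 + k1 r^2 times it, then the intrinsics apply), "xyz" and "rotation" of the camera in the world. Camera axes: x right, y down, z forward; pixel columns grow to the right and rows downward; lengths in m; the calibration is good to about 2 mm. A picture is of the moment at which its call begins. camera_params takes no time and is no camera call.
- robot.hand_in(): hands the job in, once; it reports no verdict.
Trained networks look in the newest picture that a camera, given by its name, has taken for a name from the list of things; names that differ only in an ending like _2 or _b are one class to them, and where a whole thing is asked for, a point or a joint stands for the part that bears it (a point fixed in the world has none). Each returns a list of dicts, best first, with "confidence" (0 to 1); they miss things now and then, are a little off and sometimes report something else, mostly with a low value. They report only what shows in the picture. A call takes as long as a camera call.
- imaging.cut_out(camera, target): "pixels" (480x640 bool, what is visible of it) and "box" ([centre column, centre row, width, height] in pixels, round what is visible of it).
- imaging.tip_of(camera, target): "pixel" ([column, row] in pixels: a listed point, or the origin of a listed thing).
The state is a dict: "time": time; "q": joint angles; "joint_velocities": joint speeds; "joint_torque": joint torques, N m; "position": TCP position; "tool_rot": TCP orientation; "ft_force": force on the tool from outside, world axes, zero at the start; "moment": the same for the moment, N m; "grip_width": finger opening in m.
Only numpy, scipy, OpenCV 4.12 (cv2) and the standard library are available. Lean on these libraries where they do the work, as an engineer would, in place of code of your own. Each camera call takes 0.05 s, during which the arm holds its last target. There are 200 camera calls.

## Working session

There is one attempt and no reset: what is moved stays moved. The work goes in short steps, Python scripts to look and compute and a shell command to move; the robot and the scene stay as the last step left them, time stands still between calls to the robot, and variables do not carry over. Pictures are saved under pics/ and viewed, about 8 in all and at most 12, crops included, and the job is handed in when it is done.

```bash
ls; mkdir -p pics; python3 - <<'E'
from rig import get_obs, imaging, robot
import cv2,json
o=get_obs();print(o['time'],o['position'],o['tool_rot'],o['grip_width'])
for c in('side','top'):
    im=imaging.camera(c);cv2.imwrite(f'pics/{c}0.png',im[...,::-1])
    p=imaging.camera_params(c);print(c,p)
    for t in ['rack','bar_knob','bar_hinge','slot_white','slot_yellow','board_yellow','board_green','board_white','board_blue']:
        try:
            r=imaging.tip_of(c,t);print(t,[(x['pixel'],round(x['confidence'],2)) for x in r[:2]])
        except Exception as e:print(t,e)
print(get_obs()['time'])
E
```

```text
pics
0.0 [0.22198802 0.58346549 0.22155712] [ 0.12720141  0.6957113  -0.12863367  0.6951683 ] 0.0872907415296583
side {'camera_matrix': array([[443.40097806,   0.        , 321.37924981],
       [  0.        , 443.40097806, 251.63545271],
       [  0.        ,   0.        ,   1.        ]]), 'k1': -0.09011080250366982, 'xyz': array([ 0.05859836, -0.05050919,  0.93289745]), 'rotation': array([ 0.75081521, -0.58945978,  0.18039714, -0.23721416])}
rack [([212.9, 308.8], 0.7)]
bar_knob [([259.7, 212.1], 0.88), ([480.1, 375.4], 0.68)]
bar_hinge [([241.7, 222.3], 0.69)]
slot_white [([331.6, 235.9], 0.67)]
slot_yellow []
board_yellow []
board_green [([358.2, 355.0], 0.81)]
board_white [([480.6, 377.0], 0.84)]
board_blue [([214.5, 300.4], 0.91)]
top {'camera_matrix': array([[611.95831034,   0.        , 328.32239938],
       [  0.        , 611.95831034, 241.0840241 ],
       [  0.        ,   0.        ,   1.        ]]), 'k1': -0.05580177157798411, 'xyz': array([0.48817336, 0.08756354, 1.59267019]), 'rotation': array([ 0.71458156, -0.69867497,  0.01824701, -0.02989212])}
rack []
bar_knob [([281.7, 236.9], 0.79)]
bar_hinge [([266.7, 251.6], 0.82)]
slot_white [([264.8, 252.3], 0.72)]
slot_yellow [([251.6, 291.0], 0.39)]
board_yellow [([250.2, 293.0], 0.85)]
board_green [([382.2, 303.7], 0.83)]
board_white [([489.4, 303.7], 0.59)]
board_blue []
1.0
```

View both.

View pics/side0.png

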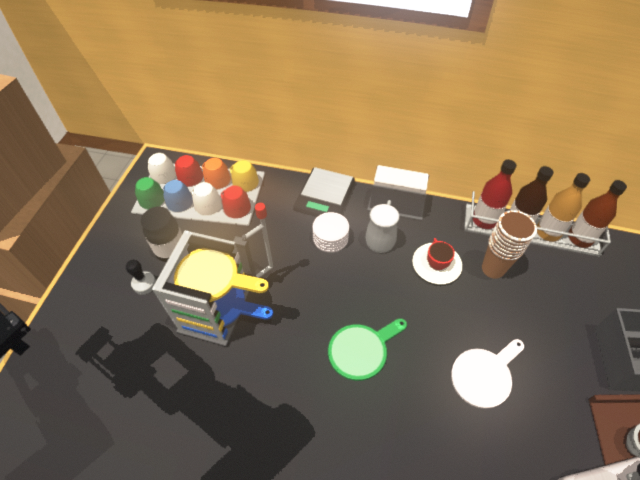

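View pics/top0.png

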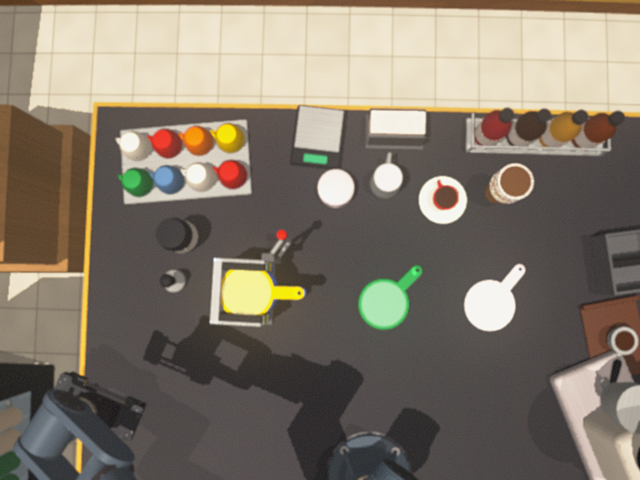

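```bash
cat > h.py <<'E'
import numpy as np,cv2
from rig import get_obs, imaging, robot
from scipy.spatial.transform import Rotation as R
from scipy.optimize import minimize
P={c:imaging.camera_params(c) for c in('side','top')}
def proj(c,X):
    p=P[c];Y=(np.atleast_2d(X)-p['xyz'])@R.from_quat(p['rotation']).as_matrix()
    s=Y[:,:2]/Y[:,2:];s=s*(1+p['k1']*(s**2).sum(1,keepdims=True))
    K=p['camera_matrix'];return s*[K[0,0],K[1,1]]+K[:2,2]
def back(c,uv,z):
    p=P[c];K=p['camera_matrix'];d=np.array([p['k1'],0,0,0,0.])
    s=cv2.undistortPoints(np.float64(uv).reshape(-1,1,2),K,d)[:,0]
    r=np.c_[s,np.ones(len(s))]@R.from_quat(p['rotation']).as_matrix().T
    return p['xyz']+r*((z-p['xyz'][2])/r[:,2])[:,None]
def mask(c,t):
    r=imaging.cut_out(c,t);return (r[0]['pixels'],r[0]['confidence']) if r else (None,0)
th=np.linspace(0,2*np.pi,60)
A=np.linspace(np.pi/2,3*np.pi/2,12)
parts=[np.c_[65*np.cos(th),65*np.sin(th)]/1e3,np.r_[[[-50,-14],[-50,14]],np.c_[-121+14*np.cos(A),14*np.sin(A)]]/1e3]
def draw(c,pose,z):
    x,y,a=pose;m=np.zeros((480*4,640*4),np.uint8);Rm=np.array([[np.cos(a),-np.sin(a)],[np.sin(a),np.cos(a)]])
    for zz in (z,z+.01):
        for q in parts:
            w=q@Rm.T+[x,y];uv=proj(c,np.c_[w,np.full(len(w),zz)])
            cv2.fillPoly(m,[np.int32(np.round(uv*4+2))],1)
    return cv2.resize(m.astype(np.float32),(640,480),interpolation=cv2.INTER_AREA)
def fit(ms,p0,z):
    f=lambda p:sum(np.abs(draw(c,p,z)-m).sum()/m.sum() for c,m in ms.items())
    r=minimize(f,p0,method='Nelder-Mead',options=dict(initial_simplex=np.array(p0)+np.array([[0,0,0],[.015,0,0],[0,.015,0],[0,0,.15]]),xatol=2e-4,fatol=1e-4))
    return r.x,r.fun
E
python3 - <<'E'
from h import *
im={}
for c in('side','top'): im[c]=imaging.camera(c)
for t,g in(('green',[(382,304),(417,270)]),('white',[(490,305),(519,269)])):
    b=back('top',g,.01)[:,:2];d=b[0]-b[1];p0=[*b[0],np.arctan2(d[1],d[0])]
    for cs in(['top'],['side'],['top','side']):
        ms={c:mask(c,'board_'+t)[0].astype(np.float32) for c in cs};print(t,cs,fit(ms,p0,0))
b=back('top',[(248,293),(301,293)],.17)[:,:2];d=b[0]-b[1];p0=[*b[0],np.arctan2(d[1],d[0])]
ms={c:mask(c,'board_yellow')[0] for c in('top','side')}
for k in ms:
    if ms[k] is not None: print('y',k,fit({k:ms[k].astype(np.float32)},p0,.16))
print('knob',back('top',[(281.7,236.9)],.24),back('side',[(259.7,212.1)],.24));print('hinge',back('top',[(266.7,251.6)],.24),back('side',[(241.7,222.3)],.24))
a=cv2.resize(im['top'][225:345,200:320],(480,480),interpolation=cv2.INTER_CUBIC);s=cv2.resize(im['side'][195:350,140:295],(480,480),interpolation=cv2.INTER_CUBIC)
cv2.imwrite('pics/crop.png',cv2.resize(np.hstack([a,s]),(800,400))[...,::-1])
for c in im:
    m,k=mask(c,'rack');print(c,k)
    if m is not None: np.save(f'rack_{c}.npy',m)
E
```

```text
green ['top'] (array([ 0.43844097, -0.03089926,  2.36548555]), np.float64(0.04565582796931267))
green ['side'] (array([ 0.43928677, -0.02868304,  2.36490354]), np.float64(0.06871715933084488))
green ['top', 'side'] (array([ 0.4387598 , -0.03020888,  2.37022172]), np.float64(0.12816061079502106))
white ['top'] (array([ 0.44182288, -0.30339522,  2.43817682]), np.float64(0.03730133920907974))
white ['side'] (array([ 0.44134846, -0.30138623,  2.44419647]), np.float64(0.06681247800588608))
white ['top', 'side'] (array([ 0.44171507, -0.30299663,  2.44390238]), np.float64(0.10957659780979156))
y top (array([0.46248253, 0.30110283, 1.57698637]), np.float64(0.1787267029285431))
y side (array([0.46431739, 0.30224624, 1.56729531]), np.float64(0.19544510543346405))
knob [[0.58720889 0.21463423 0.24      ]] [[0.58800759 0.21584885 0.24      ]]
hinge [[0.55379824 0.24704378 0.24      ]] [[0.55445049 0.24269015 0.24      ]]
side 0.84
top 0.71
```

View pics/crop.png

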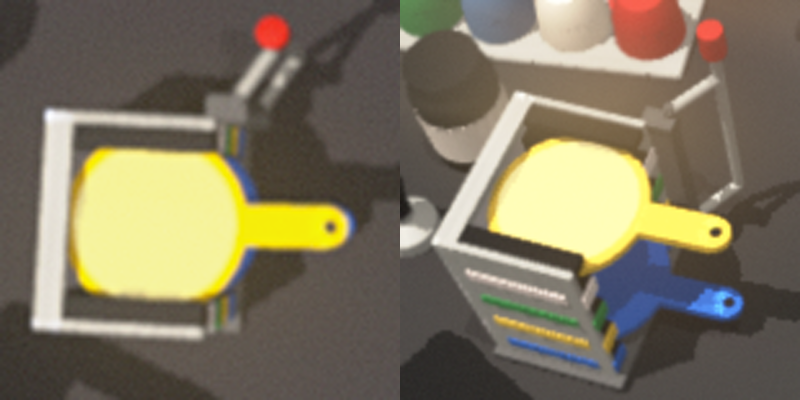

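```bash
cat > fr.py <<'E'
from h import *
from scipy.optimize import least_squares
T=lambda uv:(200+uv[0]*.3,225+uv[1]*.3); S=lambda uv:(140+(uv[0]-400)*.3875,195+uv[1]*.3875)
obs=[('top',(61,-74.5,194),T((47,110))),('top',(61,74.5,194),T((33,330))),('side',(61,-74.5,194),S((522,93))),('side',(61,74.5,194),S((436,241))),
('top',(-55,-74.5,194),T((213,118))),('top',(-55,74.5,194),T((204,337))),('side',(-55,-74.5,194),S((648,122))),('side',(-55,74.5,194),S((583,272))),('side',(-55,74.5,0),S((622,386))),
('top',(-70,-90,240),(266.7,251.6)),('side',(-70,-90,240),(241.7,222.3))]
def W(p,q):
    q=np.array(q)/1e3;a=p[2];return np.array([p[0]+np.cos(a)*q[0]-np.sin(a)*q[1],p[1]+np.sin(a)*q[0]+np.cos(a)*q[1],q[2]])
f=lambda p:np.concatenate([proj(c,W(p,q))[0]-u for c,q,u in obs])
r=least_squares(f,[.46,.31,1.57],loss='soft_l1',f_scale=2);print(r.x);print(np.c_[f(r.x).reshape(-1,2)].round(1).tolist())
# mask hull fit
corn=np.array([(x,y,z) for x in(-55,61) for y in(-74.5,74.5) for z in(0,194)])
ms={c:np.load(f'rack_{c}.npy') for c in('side','top')}
for c in ms: print(c,ms[c].sum())
def hull(c,p):
    uv=proj(c,np.array([W(p,q) for q in corn]));m=np.zeros((1920,2560),np.uint8);cv2.fillConvexPoly(m,cv2.convexHull(np.int32(uv*4+2)),1);return cv2.resize(m.astype(np.float32),(640,480),interpolation=cv2.INTER_AREA)
def g(p):
    return sum((ms[c]*(1-hull(c,p))).sum()+(hull(c,p)).sum()*.5 for c in ms)
k=W(r.x,(0,0,0))
for c in ms: print(c,(ms[c]&(hull(c,r.x)<.5)).sum(),hull(c,r.x).sum())
rx=np.array([np.cos(r.x[2]),np.sin(r.x[2])])
for kn in([.5876,.2152],):
    h=W(r.x,(-70,-90,240))[:2];d=np.array(kn)-h;print('bar',h,np.hypot(*d),np.arctan2(d[1],d[0])-r.x[2]-np.pi/2)
for n,z in(('home',0),): print('slot origin',W(r.x,(-10,0,0)))
E
python3 fr.py; python3 - <<'E'
from h import *
imaging.camera('side')
m=mask('side','board_blue')[0].astype(np.float32); print(m.sum())
# yellow handle-only fit: ignore pixels missing inside model but occluded
E
```

```text
[0.46363808 0.31321358 1.55833488]
[[0.0, -0.1], [1.2, -1.0], [-2.3, -0.7], [-0.6, 1.0], [0.5, -0.8], [0.4, -1.1], [-0.3, -1.2], [-3.0, 2.4], [0.9, -1.1], [2.2, 0.5], [-0.0, 0.7]]
side 5500
top 2346
side 1291 7416.125
top 550 3879.375
bar [0.55275881 0.24209752] 0.0440157350920866 -3.7865664061216613
slot origin [0.46351347 0.30321436 0.        ]
1051.0
```

```bash
cat > to.py <<'E'
# usage: to.py x y z yawdeg(of jaw axis, mod 180)  -> remaining shift in tool axes (at final orientation) and turn rotvec
import sys; from h import *
o=get_obs(); Rt=R.from_quat(o['tool_rot']); M=Rt.as_matrix()
print('t',round(o['time'],2),'pos',(o['position']*1e3).round(1),'x',M[:,0].round(3),'jaw',M[:,1].round(3),'F',o['ft_force'].round(1),'grip',round(o['grip_width']*1e3,1),'q',o['q'].round(2))
if len(sys.argv)>1:
    x,y,z,w=map(float,sys.argv[1:5]); best=None
    for k in(0,180):
        a=np.radians(w+k);Y=np.array([np.cos(a),np.sin(a),0]);X=np.array([0,0,-1.]);G=R.from_matrix(np.c_[X,Y,np.cross(X,Y)])
        rv=(Rt.inv()*G).as_rotvec(degrees=True); d=np.array([x,y,z])-o['position']*1e3
        print('turn',rv.round(1),'shift now-axes',(M.T@d).round(1),'shift final-axes',(G.inv().apply(d)).round(1))
E
python3 to.py 463 183 290 -0.7
```

```text
t 1.8 pos [222.4 584.1 222.6] x [-0.  0. -1.] jaw [0.356 0.935 0.   ] F [ 0.7 -0.9  0.2] grip 87.4 q [ 1.03  0.53  1.43  0.    1.18 -0.18]
turn [69.9 -0.  -0. ] shift now-axes [ -67.5 -289.2  367.6] shift final-axes [-67.4 245.5 398.1]
turn [-110.1    0.    -0. ] shift now-axes [ -67.5 -289.2  367.6] shift final-axes [ -67.4 -245.5 -398.1]
```

```bash
python3 -m inch '[[60,[-34,0,0],[10,0,0]],[60,[-34,0,0],[10,0,0]],[60,[0,-18,55],[0,0,0]],[60,[0,-18,55],[0,0,0]],[60,[0,-18,55],[0,0,0]],[60,[0,-18,55],[0,0,0]],[60,[0,-18,55],[0,0,0]],[60,[0,-18,55],[0,0,0]],[60,[0,-18,55],[0,0,0]],[60,[0,-18,55],[0,0,0]],[60,[0,0,0],[10,0,0]],[60,[0,0,0],[10,0,0]]]'; python3 to.py 463 183 146 -0.7
```

```text
time: 3.3
position: [0.4669, 0.1734, 0.2944]
tool_rot: [0.368, 0.603, -0.362, 0.608]
ft_force: [-0.2, 0.8, 0.2]
grip_width: 0.0598
t 3.3 pos [466.9 173.4 294.4] x [ 0.01   0.003 -1.   ] jaw [0.884 0.468 0.01 ] F [-0.2  0.8  0.2] grip 59.8 q [ 0.13  0.26  1.66  0.    1.21 -0.36]
turn [28.6 -0.1 -0.6] shift now-axes [148.4  -0.5 -10.5] shift final-axes [148.4  -4.1  -9.5]
turn [-1.514e+02  8.000e-01 -1.000e-01] shift now-axes [148.4  -0.5 -10.5] shift final-axes [148.4   4.1   9.5]
```

```bash
python3 -m inch '[[60,[0,0,0],[9.6,0,0]],[60,[0,0,0],[9.6,0,0]],[60,[0,0,0],[9.6,0,-0.6]],[60,[40,-4,-9],[0,0,0]],[60,[50,0,0],[0,0,0]],[60,[0,0,0],[0,0,0]]]'; python3 to.py 463 183 146 -0.7
```

```text
time: 4.05
position: [0.4655, 0.1824, 0.2048]
tool_rot: [0.511, 0.49, -0.507, 0.491]
ft_force: [-0.1, -0.3, -0.0]
grip_width: 0.06
t 4.05 pos [465.5 182.4 204.8] x [ 0.005  0.004 -1.   ] jaw [ 0.999 -0.036  0.005] F [-0.1 -0.3 -0. ] grip 60.0 q [0.15 0.38 1.77 0.   0.99 0.18]
turn [-1.4 -0.2 -0.3] shift now-axes [58.8 -2.8 -0.3] shift final-axes [58.8 -2.5 -0.6]
turn [178.6  -0.5   0.3] shift now-axes [58.8 -2.8 -0.3] shift final-axes [58.8  2.5  0.6]
```

```bash
python3 -m inch '[[60,[29,-2.5,-0.5],[-1.4,0,0]],[60,[29,0,0],[0,0,-0.3]],[15,[0,0,0],[0,0,0]],[15,[0,0,0],[0,0,0]],[15,[0,0,0],[0,0,0]],[15,[0,0,0],[0,0,0]]]' 60; python3 to.py 463 66 153 -0.7;python3 - <<'E'
from h import *
ims=[imaging.camera(c) for c in('side','top')]
a=cv2.resize(ims[0][150:390,140:380],(400,400));b=cv2.resize(ims[1][200:360,190:350],(400,400))
cv2.imwrite('pics/g1.png',np.hstack([a,b])[...,::-1])
E
```

```text
time: 4.8
position: [0.4715, 0.1845, 0.1558]
tool_rot: [0.509, 0.494, -0.496, 0.5]
ft_force: [-1.7, 0.5, -0.5]
grip_width: 0.0282
t 4.8 pos [471.5 184.5 155.8] x [ 0.019  0.007 -1.   ] jaw [ 1.    -0.011  0.019] F [-1.7  0.5 -0.5] grip 28.2 q [0.15 0.46 1.81 0.01 0.85 0.16]
turn [ 0.1 -0.4 -1.1] shift now-axes [  1.9  -7.2 118.6] shift final-axes [  2.8  -7.  118.6]
turn [-179.9    1.7   -0.6] shift now-axes [  1.9  -7.2 118.6] shift final-axes [   2.8    7.  -118.6]
```

View pics/g1.png

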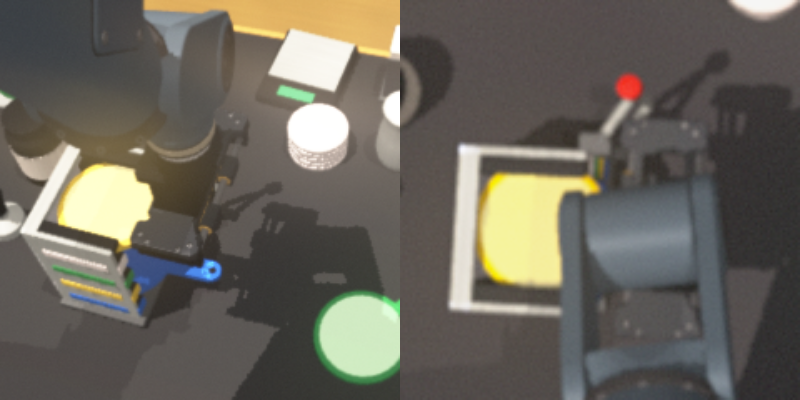

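```bash
python3 -m inch '[[15,[-5,0,0],[0,0,0]],[15,[0,0,40],[0,0,0]],[15,[0,0,40],[0,0,0]],[15,[0,0,40],[0,0,0]],[15,[0,0,10],[0,0,0]],[15,[0,0,0],[0,0,0]]]' 60; python3 to.py 463 66 153 -0.7;python3 - <<'E'
from h import *
for c in('top','side'):
    im=imaging.camera(c);cv2.imwrite(f'pics/y1{c}.png',im[...,::-1])
    m,k=mask(c,'board_yellow')
    if m is not None:
        m=m.astype(np.float32);print(c,k,m.sum(),fit({c:m},[.465,.185,1.57],.165))
a=cv2.imread('pics/y1side.png')[180:420,140:460];cv2.imwrite('pics/y1.png',cv2.resize(a,(800,600)))
E
```

```text
time: 5.65
position: [0.4704, 0.0519, 0.1608]
tool_rot: [0.508, 0.495, -0.495, 0.501]
ft_force: [0.6, 0.1, -1.7]
grip_width: 0.0272
t 5.65 pos [470.4  51.9 160.8] x [ 0.02   0.006 -1.   ] jaw [ 1.    -0.008  0.019] F [ 0.6  0.1 -1.7] grip 27.2 q [-0.13  0.42  1.88  0.01  0.82 -0.13]
turn [ 0.3 -0.4 -1.1] shift now-axes [  7.8  -7.6 -14. ] shift final-axes [  7.8  -7.6 -14. ]
turn [-179.7    1.7   -0.6] shift now-axes [  7.8  -7.6 -14. ] shift final-axes [ 7.8  7.6 14. ]
top 0.7 2382.0 (array([0.46416307, 0.1685323 , 1.81154347]), np.float64(0.21885494887828827))
side 0.69 2940.0 (array([0.46462227, 0.17078031, 1.79243437]), np.float64(0.21588009595870972))
```

View pics/y1.png

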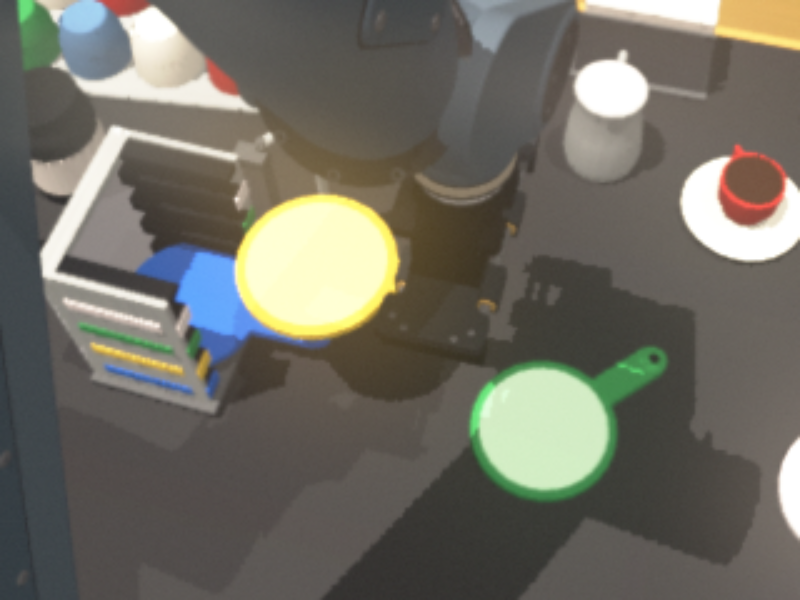

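```bash
python3 -m inch '[[15,[40,-1,0],[0,0,0]],[15,[40,-1,0],[0,0,0]],[15,[0,0,0],[0,0,0]]]' 60; python3 to.py 471.8 177 81 -0.7;
```

```text
time: 6.22
position: [0.4718, 0.0565, 0.0801]
tool_rot: [0.508, 0.496, -0.492, 0.504]
ft_force: [-0.2, -0.1, -2.0]
grip_width: 0.0273
t 6.22 pos [471.8  56.5  80.1] x [ 0.024  0.006 -1.   ] jaw [ 1.    -0.     0.024] F [-0.2 -0.1 -2. ] grip 27.3 q [-0.12  0.57  1.95  0.02  0.6  -0.14]
turn [ 0.7 -0.4 -1.4] shift now-axes [-1.000e-01  0.000e+00 -1.205e+02] shift final-axes [  -0.9   -1.5 -120.5]
turn [-179.3    2.2   -0.6] shift now-axes [-1.000e-01  0.000e+00 -1.205e+02] shift final-axes [ -0.9   1.5 120.5]
```

```bash
python3 -m inch '[[15,[0,-1.2,-25],[0,0,-0.4]],[15,[0,0,-30],[0,0,0]],[15,[0,0.5,-30],[0,0,0]],[15,[0,0,0],[0,0,0]]]' 60; python3 to.py 471.8 184 81 -0.7;
```

```text
time: 6.72
position: [0.4721, 0.1455, 0.0852]
tool_rot: [0.505, 0.498, -0.493, 0.504]
ft_force: [0.3, 0.0, -1.7]
grip_width: 0.0275
t 6.72 pos [472.1 145.5  85.2] x [ 0.02   0.006 -1.   ] jaw [1.    0.004 0.02 ] F [ 0.3  0.  -1.7] grip 27.5 q [0.07 0.57 1.89 0.01 0.65 0.06]
turn [ 0.9 -0.3 -1.1] shift now-axes [  4.5  -0.2 -38.5] shift final-axes [  4.2  -0.8 -38.5]
turn [-179.1    1.7   -0.5] shift now-axes [  4.5  -0.2 -38.5] shift final-axes [ 4.2  0.8 38.5]
```

```bash
python3 -m inch '[[15,[4,-0.3,-18],[0.9,0,0]],[15,[2,0,-12],[0,0,0]],[15,[1,0,-5],[0,0,0]],[15,[0,0,0],[0,0,0]]]' 60; python3 to.py 471.8 186 76 -0.7;
```

```text
time: 7.22
position: [0.4718, 0.1808, 0.0811]
tool_rot: [0.508, 0.494, -0.496, 0.502]
ft_force: [-1.4, 1.0, -0.6]
grip_width: 0.0269
t 7.22 pos [471.8 180.8  81.1] x [ 0.02   0.005 -1.   ] jaw [ 1.    -0.009  0.02 ] F [-1.4  1.  -0.6] grip 26.9 q [0.14 0.59 1.87 0.   0.66 0.15]
turn [ 0.2 -0.3 -1.2] shift now-axes [ 5.1 -0.2 -5.2] shift final-axes [ 5.1 -0.1 -5.2]
turn [-179.8    1.8   -0.4] shift now-axes [ 5.1 -0.2 -5.2] shift final-axes [5.1 0.1 5.2]
```

```bash
python3 -m inch '[[15,[4,0,-3],[0,0,0]],[15,[0,0,-3],[0,0,0]],[15,[0,0,-3],[0,0,0]]]' 60; python3 -m inch '[[15,[0,0,-3],[0,0,0]],[15,[0,0,-3],[0,0,0]]]' 60;python3 to.py 471.8 188 76 -0.7
```

```text
time: 7.6
position: [0.4718, 0.1888, 0.0769]
tool_rot: [0.508, 0.494, -0.497, 0.501]
ft_force: [-0.5, -0.0, -1.1]
grip_width: 0.0274
time: 7.85
position: [0.4718, 0.1894, 0.0767]
tool_rot: [0.504, 0.493, -0.498, 0.505]
ft_force: [-0.6, -15.9, 0.4]
grip_width: 0.0273
t 7.85 pos [471.8 189.4  76.7] x [ 0.017 -0.006 -1.   ] jaw [ 1.    -0.004  0.017] F [ -0.6 -15.9   0.4] grip 27.3 q [ 0.17  0.6   1.86 -0.01  0.67  0.18]
turn [ 0.5  0.4 -1. ] shift now-axes [ 0.7 -0.   1.4] shift final-axes [0.7 0.  1.4]
turn [-179.5    1.5    0.6] shift now-axes [ 0.7 -0.   1.4] shift final-axes [ 0.7 -0.  -1.4]
```

```bash
python3 -m inch '[[60,[0,0,0],[0,0,0]],[60,[0,0,0],[0,0,0]],[60,[-40,0,2],[0,0,0]],[60,[-55,0,20],[0,0,0]],[60,[-55,0,50],[0,0,0]],[60,[0,0,60],[0,0,0]],[60,[0,0,50],[0,0,0]],[60,[0,0,0],[0,0,0]]]' 60; python3 - <<'E'
from h import *
for c in('side','top'):
    im=imaging.camera(c);cv2.imwrite(f'pics/y2{c}.png',im[...,::-1])
    m,k=mask(c,'board_yellow')
    if m is not None:m=m.astype(np.float32);print(c,k,m.sum(),fit({c:m},[.464,.303,1.56],.08))
a=cv2.resize(cv2.imread('pics/y2side.png')[195:350,140:295],(400,400),interpolation=2);b=cv2.resize(cv2.imread('pics/y2top.png')[225:345,200:320],(400,400),interpolation=2)
cv2.imwrite('pics/y2.png',np.hstack([b,a]))
# green grasp: handle point 108mm from centre
x,y,a=.4387,-.0305,2.367
print('green grasp',x-.108*np.cos(a),y-.108*np.sin(a),'jaw',np.degrees(a)-90)
E
python3 to.py 515.9 -106 60 45.6
```

```text
time: 8.85
position: [0.4761, 0.0136, 0.2264]
tool_rot: [0.509, 0.489, -0.493, 0.509]
ft_force: [-0.2, -0.2, 0.7]
grip_width: 0.0603
side 0.65 1949.0 (array([0.46850127, 0.30570333, 1.58886929]), np.float64(0.49916625022888184))
top 0.66 2172.0 (array([0.46631637, 0.30427266, 1.60095301]), np.float64(0.17555823922157288))
green grasp 0.5158882481735746 -0.10603790004954232 jaw 45.61911010746587
t 9.05 pos [474.6  17.3 225.3] x [ 0.033 -0.003 -0.999] jaw [0.999 0.002 0.033] F [ 0.1 -0.5  0.2] grip 60.0 q [-0.2   0.31  1.82  0.    0.98 -0.21]
turn [-45.5   0.9  -1.7] shift now-axes [167.   35.6 122.9] shift final-axes [165.3 -59.2 115.8]
turn [134.5  -2.1  -1.1] shift now-axes [167.   35.6 122.9] shift final-axes [ 165.3   59.2 -115.8]
```

View pics/y2.png

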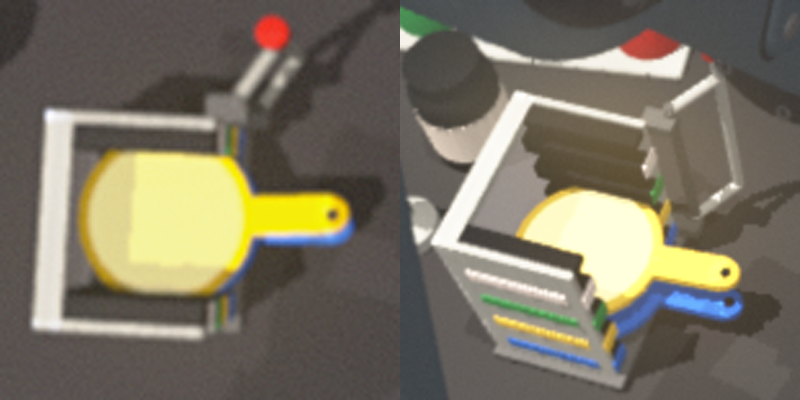

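```bash
python3 -m inch '[[60,[0,18,61],[0,0.9,-1.7]],[60,[0,18,61],[0,0,0]],[60,[22,0,0],[-9.1,0,0]],[60,[22,0,0],[-9.1,0,0]],[60,[22,0,0],[-9.1,0,0]],[60,[22,0,0],[-9.1,0,0]],[60,[22,0,0],[-9.1,0,0]],[60,[22,0,0],[0,0,0]],[60,[0,0,0],[0,0,0]]]' 60;python3 to.py 515.9 -106 2 45.6
```

```text
time: 10.18
position: [0.5165, -0.0896, 0.0871]
tool_rot: [0.256, 0.663, -0.244, 0.66]
ft_force: [0.1, -0.5, 0.6]
grip_width: 0.0601
t 10.18 pos [516.5 -89.6  87.1] x [ 0.002  0.017 -1.   ] jaw [0.661 0.75  0.015] F [ 0.1 -0.5  0.6] grip 60.1 q [-0.4   0.6   1.8   0.03  0.74 -1.26]
turn [ 3.  -0.6 -0.8] shift now-axes [ 84.8 -13.9  11.3] shift final-axes [ 85.1 -12.1  11.1]
turn [-177.     1.3   -0.9] shift now-axes [ 84.8 -13.9  11.3] shift final-axes [ 85.1  12.1 -11.1]
```

```bash
python3 -m inch '[[60,[35,-12,11],[3,-0.6,-0.8]],[60,[30,0,0],[0,0,0]],[60,[8,0,0],[0,0,0]],[60,[0,0,0],[0,0,0]]]' 60;python3 to.py 515.9 -106 2 45.6
```

```text
time: 10.68
position: [0.5214, -0.103, 0.0153]
tool_rot: [0.266, 0.653, -0.266, 0.658]
ft_force: [-0.0, -0.6, 0.5]
grip_width: 0.0599
t 10.68 pos [ 521.4 -103.    15.3] x [ 0.007 -0.003 -1.   ] jaw [0.697 0.717 0.003] F [-0.  -0.6  0.5] grip 59.9 q [-0.41  0.74  1.82  0.    0.58 -1.21]
turn [ 0.2  0.4 -0.2] shift now-axes [13.3 -6.  -1.9] shift final-axes [13.3 -6.  -1.8]
turn [-179.8    0.3    0.6] shift now-axes [13.3 -6.  -1.9] shift final-axes [13.3  6.   1.8]
```

```bash
python3 -m inch '[[60,[10,-6,-2],[0,0,0]],[60,[2,0,0],[0,0,0]],[15,[0,0,0],[0,0,0]],[15,[0,0,0],[0,0,0]],[15,[0,0,0],[0,0,0]],[15,[0,0,0],[0,0,0]]]' 60;python3 to.py 515.9 -106 2 45.6
```

```text
time: 11.42
position: [0.5176, -0.1067, 0.0058]
tool_rot: [0.266, 0.65, -0.266, 0.66]
ft_force: [0.7, -1.1, 0.1]
grip_width: 0.0278
t 11.43 pos [ 517.6 -106.7    5.8] x [ 0.013 -0.005 -1.   ] jaw [0.696 0.718 0.005] F [ 0.7 -1.1  0.1] grip 27.8 q [-0.42  0.75  1.83  0.    0.55 -1.22]
turn [ 0.3  0.7 -0.3] shift now-axes [ 3.8 -0.7 -1.7] shift final-axes [ 3.8 -0.7 -1.7]
turn [-179.7    0.5    1.2] shift now-axes [ 3.8 -0.7 -1.7] shift final-axes [3.8 0.7 1.7]
```

```bash
python3 -m inch '[[36,[0,0,0],[0,0,0]],[36,[4,0,0],[0,0,0]],[36,[1,0,0],[0,0,0]],[15,[0,0,0],[0,0,0]],[15,[0,0,0],[0,0,0]],[15,[0,0,0],[0,0,0]]]' 60;python3 to.py 515.9 -106 2 45.6
```

```text
time: 12.18
position: [0.5174, -0.1069, 0.0006]
tool_rot: [0.266, 0.651, -0.266, 0.66]
ft_force: [0.3, -0.1, 0.7]
grip_width: 0.0274
t 12.18 pos [ 517.4 -106.9    0.6] x [ 0.012 -0.005 -1.   ] jaw [0.696 0.718 0.005] F [ 0.3 -0.1  0.7] grip 27.4 q [-0.42  0.76  1.83  0.    0.53 -1.22]
turn [ 0.3  0.7 -0.3] shift now-axes [-1.5 -0.4 -1.7] shift final-axes [-1.4 -0.4 -1.7]
turn [-179.7    0.4    1.1] shift now-axes [-1.5 -0.4 -1.7] shift final-axes [-1.4  0.4  1.7]
```

```bash
python3 -m inch '[[15,[-45,0,0],[0,0,0]],[15,[-40,0,0],[9.3,0,0]],[15,[-40,0,0],[9.3,0,0]],[15,[0,0,0],[9.3,0,0]],[15,[0,0,0],[9.3,0,0]],[15,[0,0,0],[9.3,0,0]],[15,[0,-18,-55],[0,0,0]],[15,[0,-18,-55],[0,0,0]],[15,[0,-18,-45],[0,0,0]],[15,[0,0,0],[0,0,0]]]' 60;python3 to.py 462 60 126 -0.7; python3 - <<'E'
from h import *
for c in('top','side'):
    im=imaging.camera(c);cv2.imwrite(f'pics/g2{c}.png',im[...,::-1])
    m,k=mask(c,'board_green')
    if m is not None:m=m.astype(np.float32);print(c,k,m.sum(),fit({c:m},[.465,.165,1.57],get_obs()['position'][2]))
E
```

```text
time: 13.42
position: [0.4673, 0.054, 0.1251]
tool_rot: [0.512, 0.485, -0.508, 0.494]
ft_force: [-0.2, 0.0, -0.6]
grip_width: 0.0274
t 13.43 pos [467.3  54.  125.1] x [ 0.014 -0.006 -1.   ] jaw [ 0.999 -0.041  0.014] F [-0.2  0.  -0.6] grip 27.4 q [-0.12  0.48  1.92 -0.01  0.73 -0.07]
turn [-1.6  0.3 -0.8] shift now-axes [-1.  -5.5 -5.7] shift final-axes [-0.9 -5.4 -5.9]
turn [178.4  -1.2  -0.5] shift now-axes [-1.  -5.5 -5.7] shift final-axes [-0.9  5.4  5.9]
top 0.92 2052.0 (array([0.47051191, 0.16436991, 1.58044666]), np.float64(0.3223074972629547))
side 0.73 2602.0 (array([0.47517699, 0.16349215, 1.56855613]), np.float64(0.2779112160205841))
```

```bash
python3 -m inch '[[15,[0,-5.5,-6],[-1.6,0,0]],[15,[0,0,-25],[0,0,0]],[15,[0,0.3,-30],[0,0,0]],[15,[0,0,0],[0,0,0]]]' 60;python3 to.py 463 170 126 -0.7
```

```text
time: 14.12
position: [0.4688, 0.1094, 0.1249]
tool_rot: [0.509, 0.487, -0.503, 0.501]
ft_force: [0.9, -0.2, -1.6]
grip_width: 0.0275
t 14.12 pos [468.8 109.4 124.9] x [ 0.02  -0.008 -1.   ] jaw [ 1.    -0.023  0.02 ] F [ 0.9 -0.2 -1.6] grip 27.5 q [ 0.    0.49  1.89 -0.01  0.74  0.03]
turn [-0.6  0.4 -1.1] shift now-axes [ -1.7  -7.2 -60.4] shift final-axes [ -1.1  -6.6 -60.5]
turn [179.4  -1.8  -0.7] shift now-axes [ -1.7  -7.2 -60.4] shift final-axes [-1.1  6.6 60.5]
```

```bash
python3 -m inch '[[15,[0,-7,0],[-0.6,0,0]],[15,[0,-3,0],[0,0,0]],[15,[0,0,0],[0,0,0]]]' 60;python3 to.py 463 170 126 -0.7; python3 - <<'E'
from h import *
for c in('top','side'):
    im=imaging.camera(c);cv2.imwrite(f'pics/g2{c}.png',im[...,::-1])
    m,k=mask(c,'board_green')
    if m is not None:m=m.astype(np.float32);print(c,k,m.sum(),fit({c:m},[.465,.215,1.57],get_obs()['position'][2]))
E
```

```text
time: 14.5
position: [0.4577, 0.1075, 0.1245]
tool_rot: [0.506, 0.49, -0.501, 0.503]
ft_force: [0.4, 0.6, -1.3]
grip_width: 0.0268
t 14.5 pos [457.7 107.5 124.5] x [ 0.018 -0.008 -1.   ] jaw [ 1.    -0.013  0.018] F [ 0.4  0.6 -1.3] grip 26.8 q [-0.    0.48  1.92 -0.01  0.72  0.02]
turn [-0.1  0.5 -1.1] shift now-axes [ -2.    4.5 -62.6] shift final-axes [ -1.5   4.5 -62.6]
turn [179.9  -1.7  -0.7] shift now-axes [ -2.    4.5 -62.6] shift final-axes [-1.5 -4.5 62.6]
top 0.82 1760.0 (array([0.45990449, 0.21889717, 1.64527358]), np.float64(0.536896288394928))
side 0.82 2316.0 (array([0.45999527, 0.22035471, 1.76034615]), np.float64(0.4234132170677185))
```

```bash
python3 -m inch '[[15,[0,3.5,0],[0,0,0]],[15,[0,0.5,-15],[0,0,0]],[15,[0,0,0],[0,0,0]]]' 60;python3 to.py 463 170 126 -0.7
```

```text
time: 15.08
position: [0.4636, 0.1237, 0.1246]
tool_rot: [0.506, 0.49, -0.5, 0.504]
ft_force: [-0.0, -1.1, -1.1]
grip_width: 0.0272
t 15.07 pos [463.6 123.7 124.6] x [ 0.02  -0.008 -1.   ] jaw [ 1.    -0.013  0.02 ] F [-0.  -1.1 -1.1] grip 27.2 q [ 0.03  0.49  1.9  -0.01  0.74  0.06]
turn [-0.1  0.4 -1.2] shift now-axes [ -1.8  -1.2 -46.2] shift final-axes [ -1.4  -1.1 -46.2]
turn [179.9  -1.8  -0.7] shift now-axes [ -1.8  -1.2 -46.2] shift final-axes [-1.4  1.1 46.2]
```

```bash
python3 -m inch '[[15,[0,-1,-20],[0,0,0]],[15,[0,-0.3,-20],[0,0,0]],[15,[0,0,-10],[0,0,0]],[15,[0,0,0],[0,0,0]]]' 60;python3 to.py 463.5 186 124 -0.7
```

```text
time: 15.58
position: [0.4626, 0.1759, 0.1239]
tool_rot: [0.505, 0.49, -0.5, 0.504]
ft_force: [0.2, -0.4, -1.8]
grip_width: 0.0276
t 15.57 pos [462.6 175.9 123.9] x [ 0.02  -0.009 -1.   ] jaw [ 1.    -0.011  0.02 ] F [ 0.2 -0.4 -1.8] grip 27.6 q [ 0.14  0.51  1.86 -0.02  0.76  0.17]
turn [ 0.1  0.5 -1.1] shift now-axes [ -0.2   0.8 -10.1] shift final-axes [ -0.1   0.8 -10.1]
turn [-179.9    1.8    0.8] shift now-axes [ -0.2   0.8 -10.1] shift final-axes [-0.1 -0.8 10.1]
```

```bash
python3 -m inch '[[15,[1.5,0.5,-8],[0,0,0]],[15,[0.5,0,-4],[0,0,0]],[15,[0,0,-3],[0,0,0]]]' 60; python3 -m inch '[[15,[0,0,-3],[0,0,0]],[15,[0,0,-3],[0,0,0]]]' 60;python3 to.py 463.5 186 121 -0.7
```

```text
time: 15.95
position: [0.4635, 0.1907, 0.1216]
tool_rot: [0.506, 0.49, -0.5, 0.504]
ft_force: [0.3, -0.1, -1.0]
grip_width: 0.0271
time: 16.2
position: [0.4635, 0.196, 0.1215]
tool_rot: [0.505, 0.49, -0.501, 0.505]
ft_force: [0.8, -9.1, -0.8]
grip_width: 0.0275
t 16.2 pos [463.5 196.  121.5] x [ 0.019 -0.011 -1.   ] jaw [ 1.    -0.011  0.019] F [ 0.8 -9.1 -0.8] grip 27.5 q [ 0.19  0.52  1.84 -0.02  0.77  0.21]
turn [ 0.1  0.6 -1.1] shift now-axes [ 0.6  0.1 10. ] shift final-axes [ 0.5  0.2 10. ]
turn [-179.9    1.7    1. ] shift now-axes [ 0.6  0.1 10. ] shift final-axes [  0.5  -0.2 -10. ]
```

```bash
python3 -m inch '[[60,[0,0,0],[0,0,0]],[60,[0,0,0],[0,0,0]],[60,[-50,0,5],[0,0,0]],[60,[-45,0,40],[0,0,0]],[60,[0,0,60],[0,0,0]],[60,[0,0,60],[0,0,0]],[60,[0,10,60],[0,0,0]],[60,[0,10,60],[0,0,0]]]' 60; python3 - <<'E'
from h import *
for c in('side','top'):
    im=imaging.camera(c);cv2.imwrite(f'pics/g3{c}.png',im[...,::-1])
    m,k=mask(c,'board_green')
    if m is not None:m=m.astype(np.float32);print(c,k,m.sum(),fit({c:m},[.464,.303,1.56],.12))
a=cv2.resize(cv2.imread('pics/g3side.png')[195:350,140:295],(400,400),interpolation=2);b=cv2.resize(cv2.imread('pics/g3top.png')[225:345,200:320],(400,400),interpolation=2)
cv2.imwrite('pics/g3.png',np.hstack([b,a]))
x,y,a=.4416,-.3028,2.442
for d in(.112,.118):print('white grasp',x-d*np.cos(a),y-d*np.sin(a),'jaw',np.degrees(a)-90)
E
python3 to.py 529.5 -376.5 60 49.9
```

```text
time: 17.2
position: [0.482, -0.0909, 0.2248]
tool_rot: [0.506, 0.49, -0.496, 0.508]
ft_force: [1.3, 0.1, 1.0]
grip_width: 0.0599
side 0.73 1328.0 (array([0.46961184, 0.30089341, 1.49291384]), np.float64(1.3292545080184937))
top 0.75 2416.0 (array([0.46451557, 0.3045771 , 1.54434581]), np.float64(0.15930256247520447))
white grasp 0.5272917088814044 -0.3749174807448557 jaw 49.91629357094703
white grasp 0.5318823361429083 -0.3787809172133301 jaw 49.91629357094703
t 17.4 pos [481.6 -90.2 224.2] x [ 0.027 -0.009 -1.   ] jaw [ 1.    -0.007  0.027] F [-0.3  0.3 -1. ] grip 60.1 q [-0.42  0.33  1.78  0.    1.   -0.41]
turn [-50.3   1.1  -1.2] shift now-axes [167.9  45.5 284.5] shift final-axes [ 164.2 -188.2  221. ]
turn [129.7  -1.5  -1.4] shift now-axes [167.9  45.5 284.5] shift final-axes [ 164.2  188.2 -221. ]
```

View pics/g3.png

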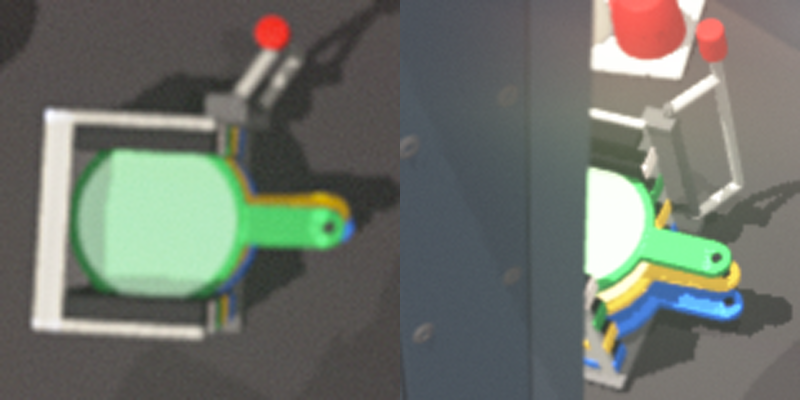

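```bash
python3 - <<'E'
from h import *
def cyl(c,x,y,r0,r1,h):
    P3=np.r_[np.c_[x+r0*np.cos(th),y+r0*np.sin(th),0*th],np.c_[x+r1*np.cos(th),y+r1*np.sin(th),0*th+h]]
    m=np.zeros((480,640),np.uint8);cv2.fillConvexPoly(m,cv2.convexHull(np.int32(proj(c,P3).round())),1);return m
for t,p0,r0,r1,h in(('cup_stack',(.63,-.36),.03,.0415,.178),('demitasse',(.594,-.21),.05,.062,.02)):
    for c in('top','side'):
        imaging.camera(c);m,k=mask(c,t)
        if m is None: print(t,c,None);continue
        f=lambda p:np.abs(cyl(c,*p,r0,r1,h).astype(float)-m).sum()/m.sum()
        r=minimize(f,p0,method='Nelder-Mead',options=dict(initial_simplex=np.array(p0)+np.array([[0,0],[.03,0],[0,.03]])));print(t,c,k,r.x.round(4),r.fun)
        print(imaging.tip_of(c,t)[:1] and back(c,imaging.tip_of(c,t)[0]['pixel'],0))
E
```

```text
cup_stack top 0.78 [ 0.7341 -0.3181] 0.08189655172413793
[[ 0.73917486 -0.33192501  0.        ]]
cup_stack side 0.65 [ 0.7347 -0.3191] 0.08695652173913043
[[ 0.73827638 -0.31668318  0.        ]]
demitasse top 0.61 [ 0.7099 -0.1777] 0.08338192419825073
[[ 0.71464799 -0.18404778  0.        ]]
demitasse side 0.79 [ 0.7088 -0.1781] 0.8491379310344828
[[ 0.70820763 -0.17142562  0.        ]]
```

```bash
python3 -m inch '[[60,[0,8,58],[0,1.1,-1.2]],[60,[0,8,58],[0,0,0]],[60,[0,8,58],[0,0,0]],[60,[0,8,58],[0,0,0]],[60,[0,8,58],[0,0,0]],[60,[30,0,0],[-10.1,0,0]],[60,[30,0,0],[-10.1,0,0]],[60,[30,0,0],[-10.1,0,0]],[60,[30,0,0],[-10.1,0,0]],[60,[30,0,0],[-10.1,0,0]],[60,[0,0,0],[0,0,0]]]' 60;python3 to.py 529.5 -376.5 2 49.9
```

```text
time: 19.58
position: [0.5235, -0.3903, 0.067]
tool_rot: [0.235, 0.666, -0.228, 0.67]
ft_force: [0.5, -0.2, 0.7]
grip_width: 0.0598
t 19.57 pos [ 523.5 -390.3   67. ] x [ 0.008  0.009 -1.   ] jaw [0.619 0.785 0.012] F [ 0.5 -0.2  0.7] grip 59.8 q [-0.82  0.76  1.47  0.01  0.91 -1.73]
turn [ 1.9  0.  -0.7] shift now-axes [65.2 13.7 -3.9] shift final-axes [65.  14.4 -4.3]
turn [-1.781e+02  1.100e+00  1.000e-01] shift now-axes [65.2 13.7 -3.9] shift final-axes [ 65.  -14.4   4.3]
```

```bash
python3 -m inch '[[60,[0,14,-4],[1.9,0,-0.7]],[60,[28,0,0],[0,0,0]],[60,[24,0,0],[0,0,0]],[60,[0,0,0],[0,0,0]]]' 60;python3 to.py 529.5 -376.5 2 49.9
```

```text
time: 20.08
position: [0.5326, -0.3801, 0.0199]
tool_rot: [0.246, 0.659, -0.249, 0.666]
ft_force: [0.3, 0.0, -0.3]
grip_width: 0.0599
t 20.07 pos [ 532.6 -380.1   19.9] x [ 0.007 -0.008 -1.   ] jaw [ 0.656  0.755 -0.001] F [ 0.3  0.  -0.3] grip 59.9 q [-0.79  0.82  1.49 -0.    0.82 -1.65]
turn [-0.9  0.6  0.1] shift now-axes [17.8  0.7 -4.9] shift final-axes [17.9  0.8 -4.7]
turn [ 1.791e+02  1.000e-01 -9.000e-01] shift now-axes [17.8  0.7 -4.9] shift final-axes [17.9 -0.8  4.7]
```

```bash
python3 -m inch '[[60,[13,1,-4],[-0.9,0.6,0]],[60,[3,0,0],[0,0,0]],[60,[0,0,0],[0,0,0]]]' 60;python3 to.py 529.5 -376.5 1.5 49.9
```

```text
time: 20.45
position: [0.532, -0.3786, 0.0065]
tool_rot: [0.241, 0.663, -0.244, 0.666]
ft_force: [1.0, -0.2, 0.3]
grip_width: 0.0599
t 20.45 pos [ 532.  -378.6    6.5] x [ 0.003 -0.005 -1.   ] jaw [ 0.645  0.764 -0.002] F [ 1.  -0.2  0.3] grip 59.9 q [-0.79  0.84  1.49 -0.    0.8  -1.66]
turn [-0.1  0.3  0.1] shift now-axes [ 5.   0.  -3.3] shift final-axes [ 5.   0.  -3.3]
turn [179.9   0.2  -0.5] shift now-axes [ 5.   0.  -3.3] shift final-axes [ 5.  -0.   3.3]
```

```bash
python3 -m inch '[[60,[5,0,-3],[0,0,0]],[60,[1,0,0],[0,0,0]],[15,[0,0,0],[0,0,0]],[15,[0,0,0],[0,0,0]],[15,[0,0,0],[0,0,0]],[15,[0,0,0],[0,0,0]]]' 60;python3 to.py 529.5 -376.5 1.5 49.9
```

```text
time: 21.2
position: [0.53, -0.3771, 0.0012]
tool_rot: [0.241, 0.662, -0.244, 0.666]
ft_force: [0.9, 0.7, -0.0]
grip_width: 0.028
t 21.2 pos [ 530.  -377.1    1.2] x [ 0.004 -0.006 -1.   ] jaw [ 0.645  0.764 -0.002] F [ 0.9  0.7 -0. ] grip 28.0 q [-0.79  0.85  1.5  -0.    0.78 -1.66]
turn [-0.1  0.4  0.1] shift now-axes [-0.4  0.1 -0.8] shift final-axes [-0.3  0.1 -0.8]
turn [179.9   0.2  -0.6] shift now-axes [-0.4  0.1 -0.8] shift final-axes [-0.3 -0.1  0.8]
```

```bash
python3 -m inch '[[15,[-50,0,0],[0,0,0]],[15,[-60,0,0],[10.1,0,0]],[15,[-60,0,0],[10.1,0,0]],[15,[0,0,0],[10.1,0,0]],[15,[0,0,0],[10.1,0,0]],[15,[0,0,0],[10.1,0,0]],[15,[0,-10,-53],[0,0,0]],[15,[0,-10,-53],[0,0,0]],[15,[0,-10,-53],[0,0,0]],[15,[0,-10,-53],[0,0,0]],[15,[0,-10,-53],[0,0,0]],[15,[0,0,0],[0,0,0]]]' 60;python3 to.py 462 45 166 -0.7
```

```text
time: 22.7
position: [0.4879, -0.1034, 0.1715]
tool_rot: [-0.51, -0.486, 0.512, -0.492]
ft_force: [0.4, -0.3, -0.4]
grip_width: 0.0273
t 22.7 pos [ 487.9 -103.4  171.5] x [ 0.003 -0.008 -1.   ] jaw [ 0.999 -0.044  0.004] F [ 0.4 -0.3 -0.4] grip 27.3 q [-0.43  0.43  1.8  -0.01  0.9  -0.38]
turn [-1.8  0.5 -0.2] shift now-axes [   4.2  -32.5 -147.1] shift final-axes [   5.5  -27.7 -148.1]
turn [178.2  -0.3  -0.7] shift now-axes [   4.2  -32.5 -147.1] shift final-axes [  5.5  27.7 148.1]
```

```bash
python3 -m inch '[[15,[2,-10,-50],[-1.8,0,0]],[15,[2,-10,-50],[0,0,0]],[15,[1,-10,-46],[0,0,0]],[15,[0,0,0],[0,0,0]]]' 60;python3 to.py 462 45 166 -0.7;python3 - <<'E'
from h import *
for c in('top','side'):
    im=imaging.camera(c)
    m,k=mask(c,'board_white')
    if m is not None:m=m.astype(np.float32);print(c,k,m.sum(),fit({c:m},[.465,.16,1.57],get_obs()['position'][2]))
E
```

```text
time: 23.2
position: [0.465, 0.0429, 0.1654]
tool_rot: [-0.503, -0.491, 0.504, -0.502]
ft_force: [0.5, 0.4, -2.1]
grip_width: 0.027
t 23.2 pos [465.   42.9 165.4] x [ 0.011 -0.013 -1.   ] jaw [ 1.    -0.014  0.011] F [ 0.5  0.4 -2.1] grip 27.0 q [-0.14  0.4   1.89 -0.01  0.84 -0.12]
turn [-0.1  0.7 -0.6] shift now-axes [-0.7 -3.  -2. ] shift final-axes [-0.6 -3.  -2. ]
turn [179.9  -1.   -1.1] shift now-axes [-0.7 -3.  -2. ] shift final-axes [-0.6  3.   2. ]
top 0.59 2275.0 (array([0.46459324, 0.15965989, 1.6699149 ]), np.float64(0.2720879018306732))
side 0.7 2973.0 (array([0.46748099, 0.15706717, 1.71885111]), np.float64(0.21573325991630554))
```

```bash
python3 -m inch '[[15,[-1.5,-2.5,-10],[0,0,0]],[15,[0,0,-25],[0,0,0]],[15,[0,0,-10],[0,0,0]],[15,[0,0,0],[0,0,0]]]' 60;python3 to.py 463 120 166 -0.7
```

```text
time: 23.9
position: [0.4672, 0.0829, 0.1669]
tool_rot: [0.507, 0.486, -0.506, 0.501]
ft_force: [0.1, -1.1, -0.2]
grip_width: 0.0271
t 23.9 pos [467.2  82.9 166.9] x [ 0.014 -0.014 -1.   ] jaw [ 1.    -0.026  0.015] F [ 0.1 -1.1 -0.2] grip 27.1 q [-0.05  0.41  1.87 -0.02  0.85 -0.01]
turn [-0.8  0.8 -0.8] shift now-axes [  0.3  -5.1 -37. ] shift final-axes [  0.9  -4.6 -37. ]
turn [179.2  -1.3  -1.3] shift now-axes [  0.3  -5.1 -37. ] shift final-axes [ 0.9  4.6 37. ]
```

```bash
python3 -m inch '[[15,[0,-4.5,0],[-0.8,0,0]],[15,[0,-1,-18],[0,0,0]],[15,[0,0,0],[0,0,0]]]' 60;python3 to.py 463 120 166 -0.7
```

```text
time: 24.28
position: [0.4612, 0.0995, 0.1664]
tool_rot: [0.502, 0.49, -0.503, 0.504]
ft_force: [-0.2, -0.2, -1.3]
grip_width: 0.027
t 24.27 pos [461.2  99.5 166.4] x [ 0.014 -0.015 -1.   ] jaw [ 1.    -0.012  0.014] F [-0.2 -0.2 -1.3] grip 27.0 q [-0.01  0.41  1.87 -0.02  0.85  0.01]
turn [ 0.   0.9 -0.8] shift now-axes [  0.2   1.6 -20.5] shift final-axes [  0.4   1.6 -20.5]
turn [-180.     1.2    1.4] shift now-axes [  0.2   1.6 -20.5] shift final-axes [ 0.4 -1.6 20.5]
```

```bash
python3 -m inch '[[15,[0,1.2,-20],[0,0,0]],[15,[0.5,0,-20],[0,0,0]],[15,[0.5,0,-20],[0,0,0]],[15,[0,0,0],[0,0,0]]]' 60;python3 to.py 463.5 186 164 -0.7
```

```text
time: 24.78
position: [0.4632, 0.1572, 0.1645]
tool_rot: [0.502, 0.489, -0.504, 0.504]
ft_force: [0.8, -0.4, -1.1]
grip_width: 0.0271
t 24.77 pos [463.2 157.2 164.5] x [ 0.013 -0.018 -1.   ] jaw [ 1.    -0.013  0.013] F [ 0.8 -0.4 -1.1] grip 27.1 q [ 0.11  0.43  1.83 -0.02  0.87  0.14]
turn [-0.   1.  -0.8] shift now-axes [ -0.1  -0.1 -28.8] shift final-axes [  0.5  -0.  -28.8]
turn [180.   -1.2  -1.6] shift now-axes [ -0.1  -0.1 -28.8] shift final-axes [ 0.5  0.  28.8]
```

```bash
python3 -m inch '[[15,[1,0,-16],[0,0,0]],[15,[1,0,-10],[0,0,0]],[15,[0.5,0,-4],[0,0,0]]]' 60; python3 -m inch '[[15,[0,0,-3],[0,0,0]],[15,[0,0,-3],[0,0,0]]]' 60;python3 to.py 463.5 189 161 -0.7
```

```text
time: 25.15
position: [0.4641, 0.1867, 0.1616]
tool_rot: [-0.502, -0.488, 0.505, -0.504]
ft_force: [0.1, -0.5, 0.4]
grip_width: 0.0269
time: 25.4
position: [0.464, 0.1904, 0.1615]
tool_rot: [0.5, 0.488, -0.506, 0.506]
ft_force: [0.2, -15.8, 1.0]
grip_width: 0.0278
t 25.4 pos [464.  190.4 161.5] x [ 0.012 -0.025 -1.   ] jaw [ 1.    -0.011  0.012] F [  0.2 -15.8   1. ] grip 27.8 q [ 0.18  0.45  1.8  -0.03  0.88  0.22]
turn [ 0.   1.4 -0.7] shift now-axes [ 0.5 -0.5  1.4] shift final-axes [ 0.5 -0.5  1.4]
turn [-179.9    1.1    2.2] shift now-axes [ 0.5 -0.5  1.4] shift final-axes [ 0.5  0.5 -1.4]
```

```bash
python3 -m inch '[[60,[0,0,0],[0,0,0]],[60,[0,0,0],[0,0,0]],[60,[-50,0,5],[0,0,0]],[60,[-50,0,40],[0,0,0]],[60,[-30,0,60],[0,0,0]],[60,[0,0,60],[0,0,0]],[60,[0,0,60],[0,0,0]]]' 60; python3 - <<'E'
from h import *
for c in('side','top'):
    im=imaging.camera(c);cv2.imwrite(f'pics/w3{c}.png',im[...,::-1])
    for n,z in(('white',.16),('green',.12),('yellow',.08)):
        m,k=mask(c,'board_'+n)
        if m is not None and m.sum()>1500:m=m.astype(np.float32);print(n,c,round(k,2),m.sum(),fit({c:m},[.464,.303,1.56],z))
    r=imaging.tip_of(c,'bar_knob');print('knob',back(c,r[0]['pixel'],.24) if r else None)
a=cv2.resize(cv2.imread('pics/w3side.png')[195:350,140:295],(400,400),interpolation=2);b=cv2.resize(cv2.imread('pics/w3top.png')[225:345,200:320],(400,400),interpolation=2)
cv2.imwrite('pics/w3.png',np.hstack([b,a]))
E
python3 to.py 587.6 215 290 -0.7
```

```text
time: 26.28
position: [0.462, -0.0291, 0.2993]
tool_rot: [0.499, 0.489, -0.502, 0.509]
ft_force: [1.1, -0.7, -0.5]
grip_width: 0.0597
white side 0.87 2040.0 (array([0.47224896, 0.30236914, 1.4811107 ]), np.float64(0.6145833134651184))
knob [[0.4199782  0.26872387 0.24      ]]
white top 0.95 2390.0 (array([0.4641101 , 0.30418111, 1.55232166]), np.float64(0.1917625516653061))
knob [[0.59264852 0.21033658 0.24      ]]
t 26.77 pos [461.6 -26.3 298.2] x [ 0.014 -0.023 -1.   ] jaw [ 1.    -0.002  0.014] F [-0.1 -0.3 -0.5] grip 59.9 q [-0.29  0.2   1.73 -0.02  1.19 -0.28]
turn [ 0.6  1.3 -0.8] shift now-axes [   4.3  125.5 -241.7] shift final-axes [   8.2  123.  -242.9]
turn [-179.4    1.3    2.1] shift now-axes [   4.3  125.5 -241.7] shift final-axes [   8.2 -123.   242.9]
```

View pics/w3.png

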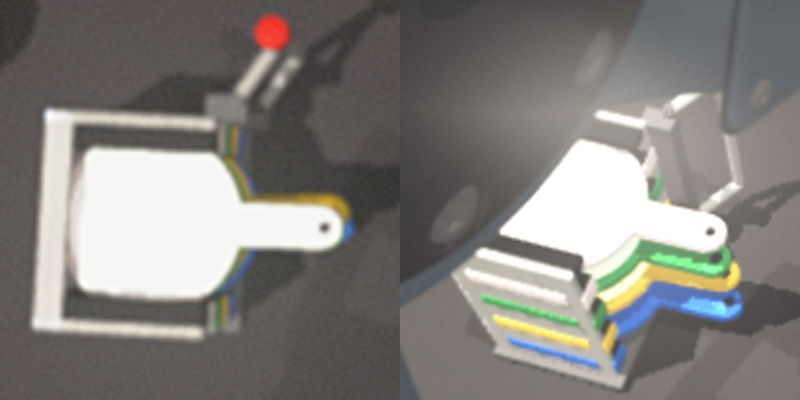

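```bash
python3 -m inch '[[44,[0,31,-54],[0.6,1.3,-0.8]],[44,[0,31,-54],[0,0,0]],[44,[0,31,-54],[0,0,0]],[44,[0,31,-54],[0,0,0]],[44,[0,0,-14],[0,0,0]],[44,[0,0,0],[0,0,0]]]' 8;python3 to.py 590 213 232 -0.7; python3 - <<'E'
from h import *
im=imaging.camera('top');h=cv2.cvtColor(im,cv2.COLOR_RGB2HSV)[220:260,260:310]
m=((h[...,0]<6)|(h[...,0]>174))&(h[...,1]>150);v,u=np.nonzero(m);print(len(u));
if len(u):print(back('top',[(u.mean()+260,v.mean()+220)],.25))
E
```

```text
time: 27.52
position: [0.5873, 0.2105, 0.2957]
tool_rot: [-0.501, -0.498, 0.502, -0.499]
ft_force: [0.1, -0.0, -0.7]
grip_width: 0.0442
t 27.52 pos [587.3 210.5 295.7] x [-0.    -0.002 -1.   ] jaw [ 1.    -0.005 -0.   ] F [ 0.1 -0.  -0.7] grip 44.2 q [ 0.17  0.46  1.35 -0.    1.34  0.17]
turn [0.4 0.1 0. ] shift now-axes [63.6  2.7 -2.6] shift final-axes [63.7  2.7 -2.5]
turn [-179.6   -0.     0.2] shift now-axes [63.6  2.7 -2.6] shift final-axes [63.7 -2.7  2.5]
0
```

```bash
python3 - <<'E'
from h import *
im=cv2.imread('pics/w3top.png');h=cv2.cvtColor(im,cv2.COLOR_BGR2HSV)[220:260,260:310]
m=((h[...,0]<6)|(h[...,0]>174))&(h[...,1]>150);v,u=np.nonzero(m);print(len(u),back('top',[(u.mean()+260,v.mean()+220)],.25))
E
python3 -m inch '[[44,[30,0,0],[0,0,0]],[44,[25,2,-2],[0,0,0]],[44,[5,0,0],[0,0,0]],[44,[0,0,0],[0,0,0]]]' 8;python3 to.py 590 213 232 -0.7
```

```text
81 [[0.59191454 0.21457728 0.25      ]]
time: 28.08
position: [0.5878, 0.2064, 0.2368]
tool_rot: [-0.502, -0.496, 0.503, -0.499]
ft_force: [-0.3, 0.4, 0.1]
grip_width: 0.0437
t 28.07 pos [587.8 206.4 236.8] x [ 0.001 -0.004 -1.   ] jaw [ 1.    -0.011  0.001] F [-0.3  0.4  0.1] grip 43.7 q [ 0.16  0.51  1.42 -0.    1.21  0.17]
turn [ 0.1  0.2 -0.1] shift now-axes [ 4.7  2.1 -6.6] shift final-axes [ 4.8  2.1 -6.6]
turn [-1.799e+02  1.000e-01  3.000e-01] shift now-axes [ 4.7  2.1 -6.6] shift final-axes [ 4.8 -2.1  6.6]
```

```bash
python3 -m inch '[[44,[3,4,-9],[0,0,0]],[44,[0,0,0],[0,0,0]],[10,[0,0,0],[0,0,0]],[10,[0,0,0],[0,0,0]],[10,[0,0,0],[0,0,0]]]' 10;python3 to.py 592 214.5 233 -0.7
```

```text
time: 28.7
position: [0.5931, 0.2159, 0.2368]
tool_rot: [0.503, 0.495, -0.502, 0.499]
ft_force: [-5.8, 2.5, 1.7]
grip_width: 0.0216
t 28.7 pos [593.1 215.9 236.8] x [ 0.005 -0.003 -1.   ] jaw [ 1.    -0.011  0.005] F [-5.8  2.5  1.7] grip 21.6 q [ 0.17  0.52  1.4  -0.    1.21  0.19]
turn [ 0.   0.1 -0.3] shift now-axes [ 3.8 -1.1  1.4] shift final-axes [ 3.8 -1.   1.4]
turn [-180.     0.4    0.2] shift now-axes [ 3.8 -1.1  1.4] shift final-axes [ 3.8  1.  -1.4]
```

```bash
python3 -m inch '[[10,[0,-9,9],[0,0,0]],[10,[0,-10.5,6.5],[0,0,0]],[10,[0,-11.5,3.5],[0,0,0]],[10,[0,-12,0.5],[0,0,0]],[10,[0,0,0],[0,0,0]]]' 10;python3 to.py 550 194 236 -0.7
```

```text
time: 29.32
position: [0.5611, 0.1885, 0.2368]
tool_rot: [0.509, 0.485, -0.498, 0.508]
ft_force: [-2.1, 3.5, 0.1]
grip_width: 0.0217
t 29.32 pos [561.1 188.5 236.8] x [ 0.034 -0.013 -0.999] jaw [ 0.999 -0.014  0.034] F [-2.1  3.5  0.1] grip 21.7 q [ 0.14  0.46  1.52 -0.02  1.13  0.17]
turn [-0.1  0.7 -1.9] shift now-axes [  0.3 -11.2  -5.4] shift final-axes [  0.8 -11.2  -5.4]
turn [179.9  -3.   -1.1] shift now-axes [  0.3 -11.2  -5.4] shift final-axes [ 0.8 11.2  5.4]
```

```bash
python3 -m inch '[[10,[0,-12,-3],[0,0,-1]],[10,[0,-13,-2],[0,0,-0.5]],[10,[0,-12,-5],[0,0,0]],[10,[0,-10,-8],[0,0,0]],[10,[0,0,0],[0,0,0]]]' 10;python3 to.py 517.5 209 236 -0.7
```

```text
time: 29.95
position: [0.5177, 0.204, 0.2366]
tool_rot: [0.503, 0.487, -0.504, 0.505]
ft_force: [1.1, -0.2, -0.6]
grip_width: 0.0215
t 29.95 pos [517.7 204.  236.6] x [ 0.017 -0.02  -1.   ] jaw [ 1.    -0.015  0.017] F [ 1.1 -0.2 -0.6] grip 21.5 q [ 0.19  0.41  1.6  -0.03  1.12  0.21]
turn [-0.2  1.1 -1. ] shift now-axes [ 0.5 -0.3 -5. ] shift final-axes [ 0.6 -0.3 -5. ]
turn [179.8  -1.6  -1.8] shift now-axes [ 0.5 -0.3 -5. ] shift final-axes [0.6 0.3 5. ]
```

```bash
python3 -m inch '[[10,[0,-7,-9],[0,0,0]],[10,[0,-5,-11],[0,0,0]],[10,[0,-3,-11],[0,0,0]],[10,[0,0,-8],[0,0,0]],[10,[0,0,0],[0,0,0]]]' 10;python3 to.py 503.5 243 236 -0.7
```

```text
time: 30.58
position: [0.5016, 0.2461, 0.2364]
tool_rot: [0.502, 0.487, -0.505, 0.506]
ft_force: [1.3, -2.3, 1.7]
grip_width: 0.0217
t 30.57 pos [501.6 246.1 236.4] x [ 0.016 -0.021 -1.   ] jaw [ 1.    -0.013  0.016] F [ 1.3 -2.3  1.7] grip 21.7 q [ 0.27  0.42  1.59 -0.03  1.12  0.3 ]
turn [-0.1  1.2 -0.9] shift now-axes [0.5 2.  3.1] shift final-axes [0.4 2.  3.1]
turn [179.9  -1.5  -1.9] shift now-axes [0.5 2.  3.1] shift final-axes [ 0.4 -2.  -3.1]
```

```bash
python3 -m inch '[[10,[0,0,-3],[0,0,0]],[10,[0,0,-3],[0,0,0]]]' 10; python3 -m inch '[[10,[0,0,-2],[0,0,0]]]' 10;python3 to.py 503.5 243 236 -0.7
```

```text
time: 30.82
position: [0.5016, 0.2515, 0.2364]
tool_rot: [0.501, 0.487, -0.505, 0.506]
ft_force: [0.5, -9.6, 5.9]
grip_width: 0.0215
time: 30.95
position: [0.5015, 0.2515, 0.2364]
tool_rot: [0.5, 0.486, -0.506, 0.508]
ft_force: [0.5, -10.7, 4.6]
grip_width: 0.0214
t 30.95 pos [501.5 251.5 236.4] x [ 0.015 -0.028 -0.999] jaw [ 1.    -0.012  0.015] F [  0.5 -10.7   4.6] grip 21.4 q [ 0.28  0.43  1.58 -0.03  1.13  0.31]
turn [-0.   1.6 -0.9] shift now-axes [0.6 2.1 8.5] shift final-axes [0.4 2.1 8.5]
turn [180.   -1.3  -2.5] shift now-axes [0.6 2.1 8.5] shift final-axes [ 0.4 -2.1 -8.5]
```

```bash
python3 -m inch '[[44,[0,0,0],[0,0,0]],[44,[0,0,0],[0,0,0]],[44,[-40,0,0],[0,0,0]],[44,[-40,0,40],[0,0,0]],[44,[0,0,60],[0,0,0]],[44,[0,0,60],[0,0,0]],[44,[0,0,60],[0,0,0]],[44,[0,0,60],[0,0,0]],[44,[0,0,60],[0,0,0]],[44,[0,0,60],[0,0,0]],[44,[0,0,0],[0,0,0]]]'; python3 - <<'E'
from h import *
for c in('side','top'):
    im=imaging.camera(c);cv2.imwrite(f'pics/f{c}.png',im[...,::-1])
    h=cv2.cvtColor(im,cv2.COLOR_RGB2HSV); m=((h[...,0]<6)|(h[...,0]>174))&(h[...,1]>150)
    ys,xs=(slice(250,290),slice(240,300)) if c=='top' else (slice(200,300),slice(170,290))
    v,u=np.nonzero(m[ys,xs]);print(c,len(u),back(c,[(u.mean()+xs.start,v.mean()+ys.start)],.25 if c=='top' else .243))
    for n,z in(('white',.16),):
        mm,k=mask(c,'board_'+n)
        if mm is not None:mm=mm.astype(np.float32);print(n,c,round(k,2),mm.sum(),fit({c:mm},[.464,.303,1.56],z))
a=cv2.resize(cv2.imread('pics/fside.png')[195:350,140:295],(400,400),interpolation=2);b=cv2.resize(cv2.imread('pics/ftop.png')[225:345,200:320],(400,400),interpolation=2)
cv2.imwrite('pics/f.png',np.hstack([b,a]))
E
```

```text
time: 32.33
position: [0.4982, -0.151, 0.3232]
tool_rot: [0.503, 0.49, -0.501, 0.506]
ft_force: [0.2, -0.2, -0.9]
grip_width: 0.0444
side 0 [[nan nan nan]]
white side 0.97 1165.0 (array([0.48738791, 0.27500883, 1.30755986]), np.float64(1.8139485120773315))
top 55 [[0.50095304 0.24301687 0.25      ]]
white top 0.71 2392.0 (array([0.46378295, 0.30581503, 1.55886376]), np.float64(0.19894440472126007))<stdin>:6: RuntimeWarning: Mean of empty slice.
  ret = ret.dtype.type(ret / rcount)
```

View pics/f.png

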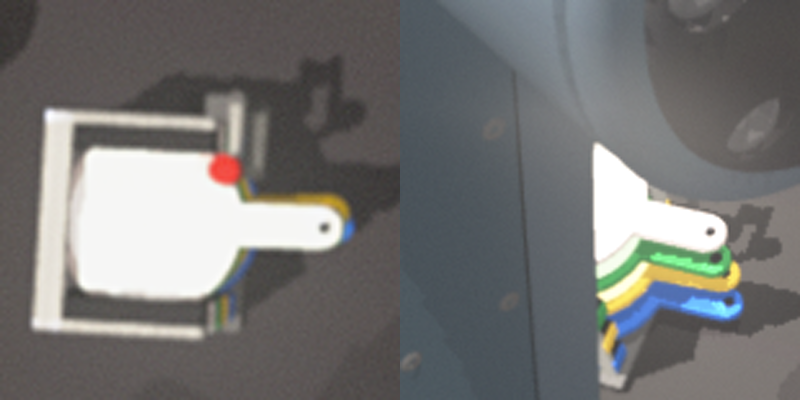

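```bash
python3 -c "
from rig import robot,get_obs
print(get_obs()['time'],robot.hand_in())"
```

```text
the job is handed in; nothing more can be done
32.525 None
```

I moved the yellow board to its own slot and slid the green and then the white board into theirs. I pushed each one in until it met the back panel (9 to 16 N). Only then did I grip the red knob and swing the transit bar shut. I handed in at 32.5 s with the gripper empty and clear of everything; no verdict was reported.

**Boards:** in the last clear top views the yellow, green and white discs were within about 3 mm of home, with handles within about 0.05 rad of straight out. Yellow was the furthest off, about 3 mm to the side. Blue was still showing in the bottom slot; I did not measure it.

**Bar:** it met a firm stop at about 10 N. The top view puts the knob about 1.5 mm from its shut position, roughly 0.03 rad, but the camera's 2 mm error is of the same size.

**Gaps in the checks:**
- The arm hid much of the rack from the side camera in the last picture. The knob was not visible there, and the side fit of the white board was unusable.
- During the last push the knob may have slipped a few millimetres in the pads, because the tool read about 8 mm further on than the knob looked. So the shut bar rests on the contact force and the top view.
- I did not re-measure the items on the counter afterwards. I kept the moves clear of them, and none showed a contact force.

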